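# Shake up a batch of lemonade

### The job

Shake up this batch of lemonade: lay every yellow shaker lengthwise in a cradle of the hand-cranked shaking machine, one to a cradle, and lower the white hold-down plate over the two locating pins until it lies flush on its posts. Only then stand the folding crank handle fully up and wind the crank three full turns, either way round, and last fold the handle down flat along its arm again, leaving plate and shakers in place. Leave the other things on the counter where they are.

Things in the scene. Friction and masses are not known exactly. Their poses are not given: they have to be found in the camera images.
- spindle (a point): On the vertical axis of the machine's crank, 88 mm above the counter, level with the handle's hinge. Frame of the grey machine base (it never moves in a run): x across the machine, y along it towards the deck (centre of the deck at mid-stroke: 235 mm along +y), z up. Below the crank arm an eccentric and rod move the deck 18 mm either way along y, once a turn.
- crank (a joint): Angle of the crank, rad, unlimited, positive anticlockwise from above. At 0 the arm points along -x of spindle (in general at angle pi + joint). Starts within about -0.6 to 0.6. Arm: steel bar 12 mm wide, 8 thick, top 14 mm below the hinge axis; the handle's hinge is 62 mm from the spindle axis. Turning takes 4 to 6 N at the handle; it stays where left.
- handle (a joint): Fold angle of the crank handle, rad: 0 = folded flat, lying above the arm from the hinge at the arm's outer end inwards to the spindle; 1.57 = upright on the arm's outer end, against its stop. The hinge axis is level, at right angles to the arm. Stiff hinge (0.06 N m, 1.5 N at the grip): it stays where left.
- handle_grip (a point): Middle of the handle's black sleeve, 42 mm from the hinge along the handle. The sleeve is 20 mm in diameter, 56 mm long (14 to 70 mm from the hinge) and spins freely on the handle. Folded, its axis is 88 mm above the counter; upright, it runs from 102 to 158 mm above the counter.
- cradle0 (a point): Where the centre of a shaker lies when at rest in the cradle farthest from the crank: 81 mm above the counter, 31 above the deck. x along the lying shaker, z up. A cradle is two steel V saddles with 45 degree sides, 12 mm wide in x, 32 mm either side of the centre, 27 mm high, 58 mm over all in y. It moves with the deck. Cradles are 84 mm apart.
- cradle1 (a point): The same for the middle cradle.
- cradle2 (a point): The same for the cradle nearest the crank.
- deck_seat (a point): Centre of the deck at the level of its four post tops (109 mm up), x and y as the base. 16 mm posts at x +-60, y +-42 mm, between cradles; those at (-60,-42) and (60,42) carry pins 7 mm in diameter, 16 mm tall, tapering at the tip. The seated plate has the centre of its underside here, plate_grip 34 mm above, its x along this x (either way round). Shakers stay below.
- plate_grip (a point): Centre of the grab bar on the white hold-down plate, 34 mm above the plate's underside. Bar 80 mm long along y, 14 wide, 12 thick. Plate 150 (x) by 210 (y) by 6 mm, about 0.3 kg, with 11 mm through holes at (-60,-42) and (60,42) mm from its centre; a half turn makes no difference. Starts flat on the counter, bar up.
- shaker0_center (a point): Centre of a full, closed yellow shaker lying on the counter (23.5 mm up), x along its axis to the lemon-shaped lid. Round cup 44 mm in diameter between two octagonal collars (47 mm across flats, 48 to 62 mm either side of the centre); the 38 mm thick lid reaches 103 mm from the centre. About 0.26 kg. Either end may point either way in a cradle. 2 or 3 are present.
- shaker1_center (a point): Centre of a full, closed yellow shaker lying on the counter (23.5 mm up), x along its axis to the lemon-shaped lid. Round cup 44 mm in diameter between two octagonal collars (47 mm across flats, 48 to 62 mm either side of the centre); the 38 mm thick lid reaches 103 mm from the centre. About 0.26 kg. Either end may point either way in a cradle. 2 or 3 are present.
- shaker2_center (a point): Centre of a full, closed yellow shaker lying on the counter (23.5 mm up), x along its axis to the lemon-shaped lid. Round cup 44 mm in diameter between two octagonal collars (47 mm across flats, 48 to 62 mm either side of the centre); the 38 mm thick lid reaches 103 mm from the centre. About 0.26 kg. Either end may point either way in a cradle. 2 or 3 are present.
- tea_bottle: Amber bottle with yellow cap, 66 mm wide, 190 tall. A bystander: leave it where it is. Origin at the centre of its underside.
- sugar_jar: Glass jar of sugar, 72 mm wide, 100 tall. A bystander: leave it where it is. Origin at the centre of its underside.
- napkin_box: Steel napkin box, 100 by 130 by 95 mm. A bystander: leave it where it is. Origin at the centre of its underside.
- cup_stack: Stack of paper cups, 76 mm wide, 120 tall. A bystander: leave it where it is. Origin at the centre of its underside.
- bar_spoon: Steel bar spoon, 200 mm long, 20 thick, lying along its x. A bystander: leave it where it is. Origin at the centre of its underside.
- coin_dish: Black coin dish, 110 mm wide, 18 tall. A bystander: leave it where it is. Origin at the centre of its underside.
Things that resemble listed ones, but are neither listed nor needed, are in the scene too. Leave any pink or purple look-alike of the part that bears shaker0_center alone.

How it is judged:
By the outcome, as a careful person would: the job done as asked, in the order asked, and still so for the second after the job is handed in, with the robot touching nothing.
Of shaker0, shaker1, shaker2 only 2 to 3 are there at a start; the rules pass over those that are not, and their reading is None.
At some moment in a run one of shaker0, shaker1, shaker2, plate may be knocked a few centimetres aside while the robot is not near it.
Once in a run the grip may slacken for a moment while it holds something.
It also fails if it takes over 210 s, if anything falls off the work surface, if the arm or the gripper's body presses on something with over 40 N, if the wrist force passes 120 N, or if a joint passes its speed limit or range.

### The arm

A 6-joint arm with a two-finger parallel gripper is mounted at the origin on the work surface. World frame = base frame: x ahead of the robot, y to its left, z up, the work surface at z = 0. Lengths are in m, angles in rad, forces in N, time in s.
With the tool pointing down it reaches from about 0.35 to 1 m from the base axis. Payload 7.1 kg.
Tool frame: the origin (TCP) lies between the finger pads; the fingertips stand 22 mm ahead of it and the grasp point (between the pads) lies 3 mm ahead of it; x points along the fingers, y is the direction in which the jaws open and shut, and the axes are right-handed (so a half turn about x gives the same grasp; the last joint's range is limited). The gripper opens to 85 mm and grips with 20 to 120 N. Pads are 22 mm wide; open, the fingers measure 114 mm over their backs; the gripper's body (76 mm by 85 mm) begins 54 mm behind the grasp point. The pads swing forward as they close: fully open they stand 13 mm farther back than shut.
Start: joints at [1.322, 0.423, 1.63, -0, 1.089, -0.019], TCP at [0.142, 0.609, 0.253] pointing down, gripper open.
Joint ranges: [-3, 3], [-0.9, 2.11], [0.09, 2.58], [-1.31, 4.45], [0.11, 2.69], [-2.54, 2.54]. Speed limits (rad/s): [2.39, 2.39, 3.01, 3.14, 3.14, 3.14].

### API

Orientations are given as a rotation vector (axis times angle).
In Python, from rig import manip gives the robot as it stands. The module is installed in compiled form; this text tells all that it offers. Calls block until the motion is done:
- manip.move_to(position, orientation): joint-space move of the TCP to a pose.
- manip.servo_line(position, orientation=None, rate=0.15): straight line of the TCP; orientation=None keeps the orientation; rate is the mean speed in m/s.
- manip.set_joints(angles): joint-space move.
- manip.command_gripper(opening, f_grip=None): finger opening in m; f_grip is the grip in N (None keeps the last); returns when the fingers have stopped.
- manip.hold(seconds).
- manip.solve_ik(position, orientation): joint angles nearest the present ones, or None.
- manip.camera(name): name is "scene" or "side" or "wrist"; returns a dict with "image" (480x640x3 uint8, red, green, blue), "fx", "fy", "cx", "cy" (pixels), "cam_to_world" (4x4, takes a point from camera to world coordinates); the wrist camera has in their place "mount" (4x4, takes a point from camera to tool coordinates, whose origin is the TCP and whose axes are the tool frame's). Camera axes: x right, y down, z forward; pixel columns grow to the right and rows downward; lengths in m; the calibration is good to about 2 mm. A picture is of the moment at which its call begins: read the wrist's pose just before it. There is no depth.
A pose or a line that the arm cannot do raises manip.IKError and nothing moves.
- manip.sign_off(): hands the job in, once; it reports no verdict.
Readings, each from a call of its own:
- manip.get_time(): time.
- manip.get_joint_positions(): joint angles.
- manip.get_joint_vel(): joint speeds.
- manip.get_tau(): joint torques, N m.
- manip.get_position(): TCP position.
- manip.get_ee_rot(): TCP orientation.
- manip.get_contact_force(): force on the tool from outside, world axes, zero at the start.
- manip.get_torque(): the same for the moment, N m.
- manip.get_width(): finger opening in m.
Only numpy, scipy, OpenCV 4.12 (cv2) and the standard library are available. Lean on these libraries where they do the work, as an engineer would, in place of code of your own. Each camera call takes 0.05 s, during which the arm holds its last target. There are 200 camera calls.

## Working session

There is one attempt and no reset: what is moved stays moved. The work goes in short steps, each a Python script; the robot and the scene stay as the last script left them, time stands still between calls to the robot, and variables do not carry over. Pictures are saved under pics/ and viewed, about 12 in all and at most 16, crops included, and the job is handed in when it is done.

```bash
mkdir -p pics; ls
python3 - <<'E'
from rig import manip
import cv2,numpy as np
for n in("scene","side"):
    c=manip.camera(n); cv2.imwrite(f"pics/{n}0.png",c["image"][:,:,::-1]); print(n,c["fx"],c["fy"],c["cx"],c["cy"]);print(np.round(c["cam_to_world"],4).tolist())
c=manip.camera("wrist");cv2.imwrite("pics/wrist0.png",c["image"][:,:,::-1]);print(c["fx"],np.round(c["mount"],4).tolist(),manip.get_ee_rot(),manip.get_time())
E
```

```text
pics
scene 459.097950997033 459.097950997033 328.1540126119261 242.58980888351388
[[-0.7847, 0.4352, -0.4414, 1.1163], [0.6198, 0.5644, -0.5452, 0.6905], [0.0119, -0.7014, -0.7127, 1.0304], [0.0, 0.0, 0.0, 1.0]]
side 448.26152267533274 448.26152267533274 321.0326991145475 236.80237482373002
[[0.7105, -0.4363, 0.5522, -0.198], [-0.7036, -0.4232, 0.5709, -0.7993], [-0.0154, -0.7941, -0.6076, 0.933], [0.0, 0.0, 0.0, 1.0]]
410.2976835249377 [[0.0001, -0.2884, 0.9575, -0.1185], [1.0, -0.0005, -0.0002, 0.0007], [0.0006, 0.9575, 0.2884, -0.0743], [0.0, 0.0, 0.0, 1.0]] [ 0.17944754  1.56343278 -0.18134062] 0.15
```

View pics/scene0.png

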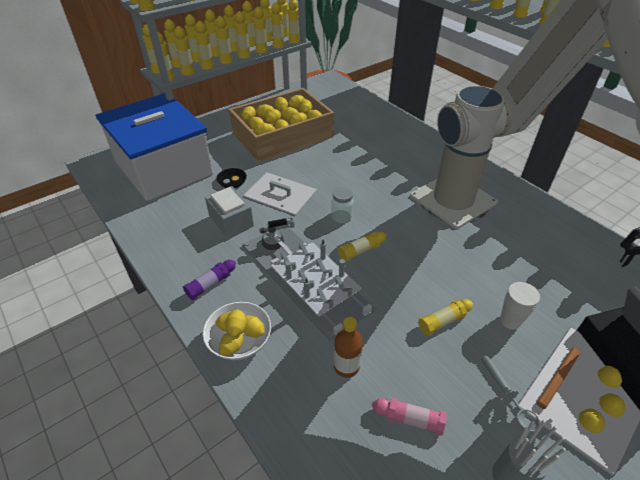

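View pics/side0.png

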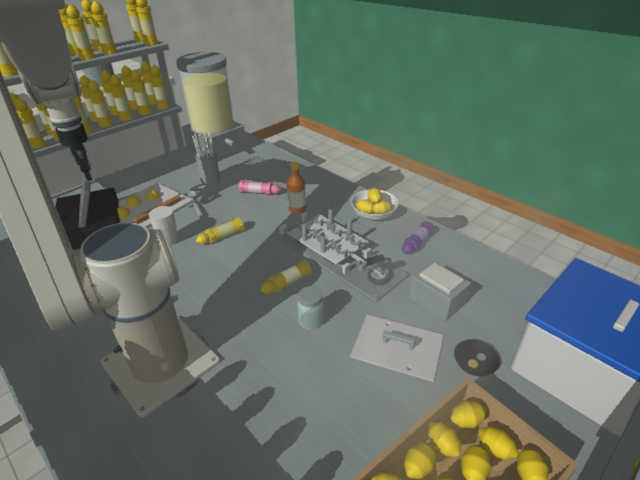

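The scene view shows two yellow shakers, at about (445,316) and (362,246). The plate is near (280,192), the machine near (310,270) with its crank near (275,235), and the pink and purple decoys are apart from these. The side view agrees: shakers at (222,231) and (287,277), plate at (398,345).

```bash
cat > h.py <<'E'
from rig import manip
import cv2,numpy as np
from scipy.spatial.transform import Rotation as R
def cam(n):
    if n=="wrist":
        T=np.eye(4);T[:3,3]=manip.get_position();T[:3,:3]=R.from_rotvec(manip.get_ee_rot()).as_matrix()
    c=manip.camera(n); c["T"]=T@np.array(c["mount"]) if n=="wrist" else np.array(c["cam_to_world"]); return c
def ray(c,uv):
    d=c["T"][:3,:3]@np.array([(uv[0]-c["cx"])/c["fx"],(uv[1]-c["cy"])/c["fy"],1.]); return c["T"][:3,3],d
def onz(c,uv,z):
    o,d=ray(c,uv); return o+d*(z-o[2])/d[2]
def tri(*cu):
    A=np.zeros((3,3));b=np.zeros(3)
    for c,uv in cu:
        o,d=ray(c,uv);d=d/np.linalg.norm(d);P=np.eye(3)-np.outer(d,d);A+=P;b+=P@o
    X=np.linalg.solve(A,b);return X
def proj(c,X):
    p=np.linalg.inv(c["T"])@np.append(X,1);return np.array([c["fx"]*p[0]/p[2]+c["cx"],c["fy"]*p[1]/p[2]+c["cy"]])
def down(yaw,tilt=0):
    """tool x down; jaw axis (tool y) at angle yaw in the world plane"""
    x=np.array([0,0,-1.]);y=np.array([np.cos(yaw),np.sin(yaw),0]);return R.from_matrix(np.c_[x,y,np.cross(x,y)]).as_rotvec()
def pick_yaw(p,yaw):
    """of yaw and yaw+pi the one whose last joint is nearest zero"""
    best=None
    for k in(-1,0,1):
        q=manip.solve_ik(p,down(yaw+k*np.pi))
        if q is not None and(best is None or abs(q[5])<abs(best[1][5])):best=(yaw+k*np.pi,q)
    return best
def save(c,name,crop=None,s=1):
    im=c["image"][:,:,::-1]
    if crop:im=im[crop[1]:crop[3],crop[0]:crop[2]]
    cv2.imwrite(f"pics/{name}.png",cv2.resize(im,None,fx=s,fy=s,interpolation=cv2.INTER_CUBIC))
E
python3 - <<'E'
from h import *
np.set_printoptions(precision=3,suppress=True)
a,b=cam("scene"),cam("side")
for n,u,v in[("shA",(445,316),(222,231)),("shB",(362,246),(287,277)),("bar",(277,190),(398,339)),("tea cap",(350,324),(293,169)),("jar",(342,193),(311,295)),("spindle",(272,240),(380,270)),("box",(226,200),(440,280)),("purple",(209,280),(419,236)),("dish",(232,178),(477,357)),("cups",(520,290),(162,212))]:
    X=tri((a,u),(b,v));print(n,X,proj(a,X)-u)
for n,u in[("lidA",(470,303)),("endA",(422,330)),("lidB",(384,237)),("endB",(340,250))]:print(n,onz(a,u,.02))
for n,u in[("lidA",(200,239)),("endA",(243,224)),("lidB",(264,288)),("endB",(309,267))]:print(n,onz(b,u,.02))
for u in[(245,190),(268,173),(317,188),(295,213)]:print("pl",onz(a,u,.006))
x=R.from_rotvec(manip.get_ee_rot()).as_matrix();print(x)
# view over machine
save(a,"m_scene",(200,160,400,330),4)
E
```

```text
shA [0.416 0.325 0.022] [-0.574  0.07 ]
shB [ 0.419 -0.008  0.02 ] [-0.594 -0.001]
bar [ 0.469 -0.392  0.018] [0.813 0.192]
tea cap [0.702 0.264 0.17 ] [0.599 0.018]
jar [ 0.366 -0.172  0.096] [-0.395 -0.021]
spindle [ 0.628 -0.193  0.029] [-1.196 -0.259]
box [ 0.667 -0.377  0.084] [0.958 0.34 ]
purple [ 0.855 -0.174  0.023] [-1.402 -0.422]
dish [ 0.559 -0.56   0.012] [-1.03  -0.397]
cups [0.273 0.425 0.123] [ 0.156 -0.04 ]
lidA [0.326 0.338 0.02 ]
endA [0.495 0.318 0.02 ]
lidB [0.337 0.005 0.02 ]
endB [ 0.482 -0.036  0.02 ]
lidA [0.34  0.341 0.02 ]
endA [0.493 0.307 0.02 ]
lidB [0.342 0.003 0.02 ]
endB [ 0.498 -0.024  0.02 ]
pl [ 0.553 -0.475  0.006]
pl [ 0.435 -0.509  0.006]
pl [ 0.345 -0.33   0.006]
pl [ 0.484 -0.27   0.006]
[[-0.     0.228  0.974]
 [-0.001  0.974 -0.228]
 [-1.    -0.001 -0.   ]]
```

View pics/m_scene.png

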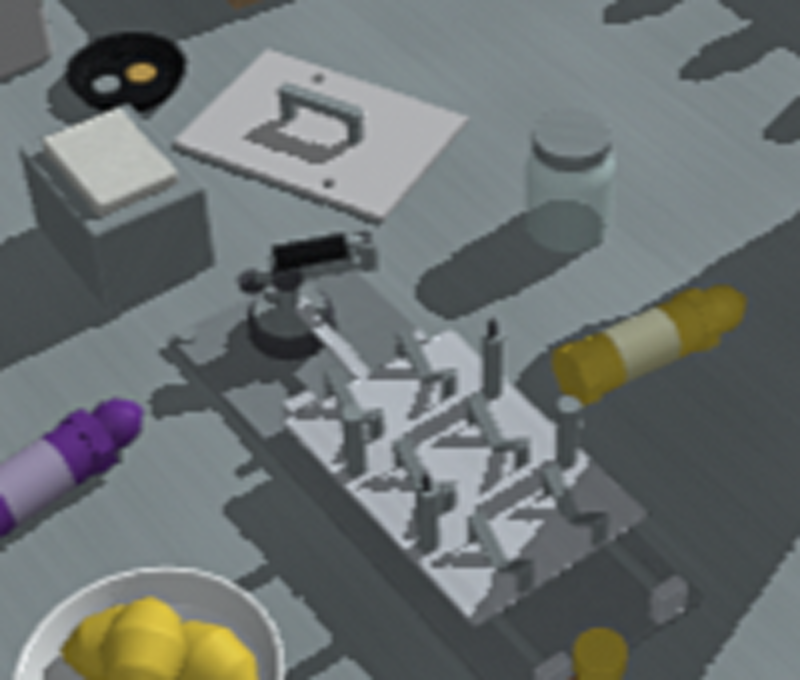

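The crop shows the machine's crank with its black folded handle at crop (310,250), the saddles, four posts with pins at crop (490,325) and (427,480), and the plate holes at crop (318,77) and (328,183). Next are wrist views of the machine from two places.

Run:
```python
from h import *
import pickle
np.set_printoptions(precision=3,suppress=True)
out={}
for n,p in[("w1",(0.53,-0.02,.40)),("w2",(0.53,-0.16,.40)),("w3",(.40,-.39,.40)),("w4",(.38,.2,.40))]:
    y,q=pick_yaw(p,np.pi/2); manip.set_joints(q); manip.hold(.3)
    c=cam("wrist"); save(c,n); out[n]=c
    print(n,y,q[5],manip.get_position(),c["T"][:3,3],manip.get_time())
pickle.dump(out,open("w.pkl","wb"))
i=np.vstack([np.hstack([out["w1"]["image"],out["w2"]["image"]]),np.hstack([out["w3"]["image"],out["w4"]["image"]])])[:,:,::-1]
```

```text
w1 -1.5707963267948966 1.5106396305105818 [ 0.53 -0.02  0.4 ] [ 0.603 -0.019  0.518] 3.2583
w2 -1.5707963267948966 1.2561130581925903 [ 0.53  -0.159  0.4  ] [ 0.603 -0.158  0.519] 4.225
w3 -1.5707963267948966 0.7767530999215189 [ 0.401 -0.389  0.4  ] [ 0.474 -0.388  0.519] 5.6083
w4 1.5707963267948966 -1.1140338586321024 [0.38 0.2  0.4 ] [0.306 0.201 0.518] 8.075
```

View pics/w1.png

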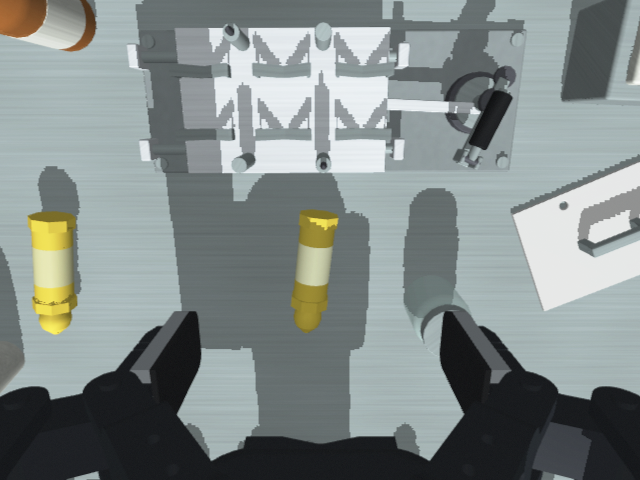

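View pics/w2.png

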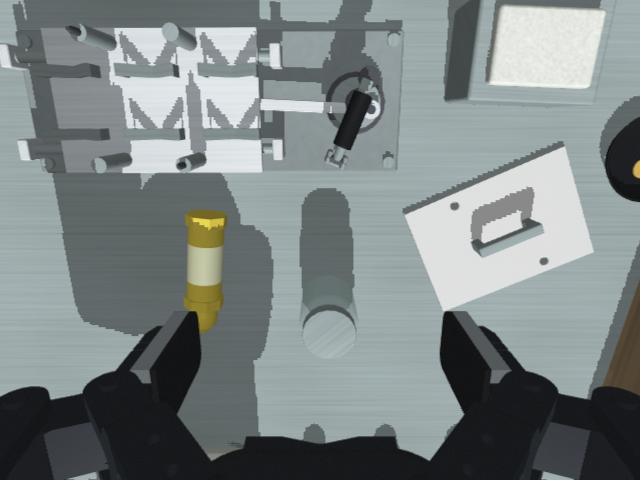

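The machine lies aligned with the world axes, deck towards +y. In w1 the pins are at about (233,33) and (323,163), the plain posts at (323,38) and (242,163), and the handle runs from its hinge at (468,157) to (505,75). I'll zoom in on both views to measure.

Run:
```python
import cv2,numpy as np
a=cv2.imread("pics/w1.png")[12:182,120:530];b=cv2.imread("pics/w2.png")[12:182,0:410]
i=cv2.resize(np.vstack([a,b]),None,fx=1.75,fy=1.75,interpolation=cv2.INTER_CUBIC);cv2.imwrite("pics/z.png",i);print(i.shape)
```

```text
(595, 718, 3)
```

View pics/z.png

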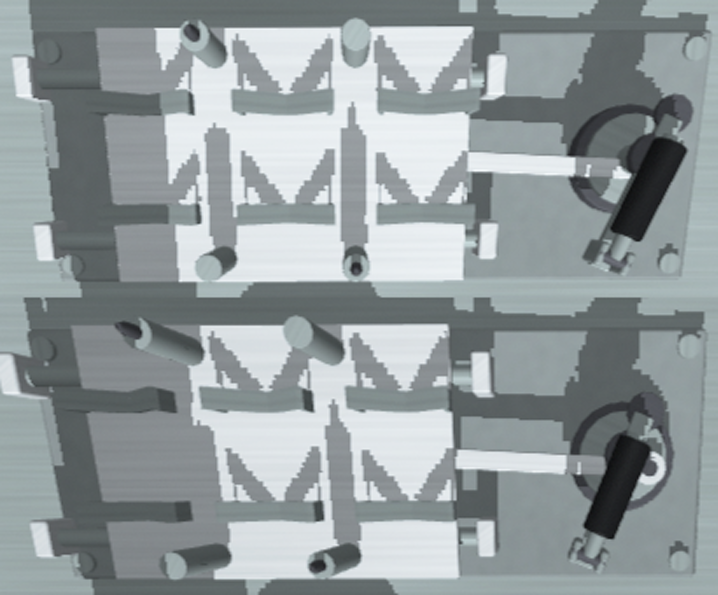

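Run:
```python
from h import *
import pickle
np.set_printoptions(precision=4,suppress=True)
W=pickle.load(open("w.pkl","rb"))
f=lambda u:(120+u[0]/1.75,12+u[1]/1.75)
g=lambda u:(u[0]/1.75,12+(u[1]-297.5)/1.75)
D={}
for n,u,v in[("post+-",(356,29),(297,327)),("post-+",(210,266),(177,566)),("pin++",(188,31),(118,327)),("pin--",(354,269),(318,567)),("sleeveIn",(673,140),(633,438)),("sleeveOut",(624,240),(598,536)),("hinge",(607,256),(588,552)),("screw-",(695,48),(689,346)),("screw--",(669,264),(679,561))]:
    X=tri((W["w1"],f(u)),(W["w2"],g(v)));D[n]=X;print(n,X,proj(W["w1"],X)-f(u))
    print("     ", [onz(W["w1"],f(u),z)[:2] for z in(.109,.125,.088)])
# yellow blobs in each
for n in W:
    hsv=cv2.cvtColor(W[n]["image"],cv2.COLOR_RGB2HSV);m=cv2.inRange(hsv,(20,120,60),(35,255,255))
    k,l,s,ce=cv2.connectedComponentsWithStats(m)
    print(n,[(s[i].tolist(),ce[i].round(1).tolist()) for i in range(1,k) if s[i,4]>60])
```

```text
post+- [ 0.6793 -0.0219  0.1074] [-0.0002  0.1015]
      [array([ 0.6791, -0.0219]), array([ 0.6761, -0.0217]), array([ 0.683, -0.022])]
post-+ [0.5569 0.0614 0.1029] [0.0347 0.7484]
      [array([0.5583, 0.0602]), array([0.5601, 0.0571]), array([0.556 , 0.0642])]
pin++ [0.6758 0.0618 0.1234] [-0.0368 -0.4178]
      [array([0.6781, 0.0648]), array([0.6752, 0.0615]), array([0.682, 0.069])]
pin-- [ 0.5564 -0.021   0.1079] [0.0002 0.1377]
      [array([ 0.5567, -0.021 ]), array([ 0.5585, -0.0209]), array([ 0.5543, -0.0211])]
sleeveIn [ 0.626  -0.1987  0.0935] [-0.0038  0.0265]
      [array([ 0.6252, -0.1922]), array([ 0.6244, -0.1854]), array([ 0.6264, -0.2011])]
sleeveOut [ 0.5714 -0.1805  0.0853] [ 0.0458 -0.5148]
      [array([ 0.5727, -0.1717]), array([ 0.5739, -0.1657]), array([ 0.5711, -0.1795])]
hinge [ 0.5611 -0.1751  0.0748] [ 0.0392 -0.5085]
      [array([ 0.5639, -0.1631]), array([ 0.5654, -0.1575]), array([ 0.5619, -0.1705])]
screw- [ 0.6865 -0.2412  0.0096] [ 0.0003 -0.0014]
      [array([ 0.6702, -0.1977]), array([ 0.6675, -0.1908]), array([ 0.6736, -0.2069])]
screw-- [ 0.
[... 221 characters left out ...]
91, 280, 37, 53, 1354], [308.4, 305.0]), ([32, 283, 45, 51, 1618], [54.3, 306.6])]
w2 [([632, 160, 8, 18, 103], [636.4, 169.1]), ([186, 210, 41, 38, 1358], [205.6, 227.8]), ([184, 282, 39, 51, 1293], [203.9, 303.6])]
w3 [([459, 43, 21, 24, 392], [468.9, 54.6]), ([0, 104, 25, 35, 802], [11.1, 121.3]), ([0, 181, 33, 59, 1579], [13.9, 208.8]), ([524, 200, 116, 65, 5360], [580.0, 234.2]), ([507, 269, 60, 46, 2113], [535.8, 292.0]), ([500, 269, 140, 124, 8850], [585.4, 334.3]), ([554, 384, 28, 14, 178], [566.7, 390.9])]
w4 [([407, 131, 45, 70, 2129], [430.4, 168.5]), ([128, 134, 45, 68, 2269], [149.7, 171.4]), ([391, 233, 41, 37, 1081], [411.3, 252.7]), ([130, 240, 42, 32, 1107], [150.4, 256.3])]
```

View pics/w4.png

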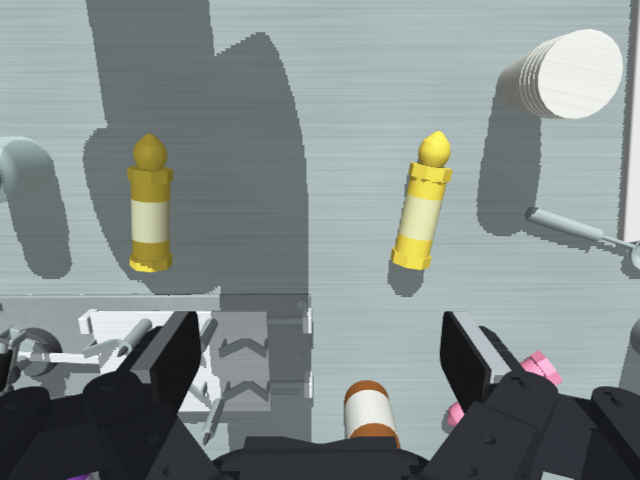

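View pics/w3.png

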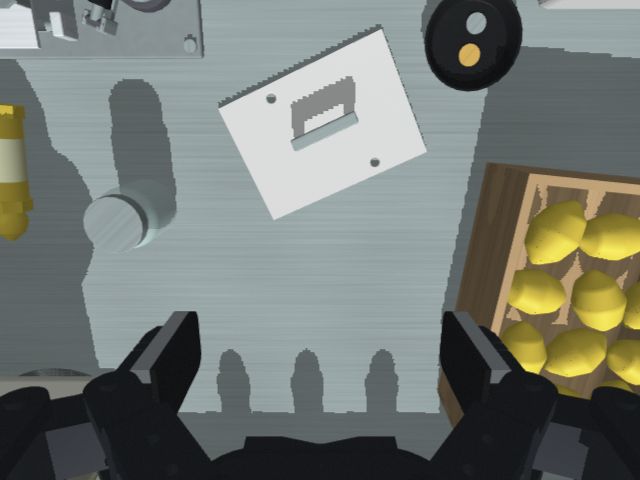

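Both shakers (w4: (150,215) and (421,215)) and the plate (w3: bar at (325,130), holes at (271,98) and (375,162)) are clear. The deck centre is about (0.618, 0.020), with post tops near 0.107. I'll look at each shaker close up, then pick and place it.

```bash
cat >> h.py <<'E'
def shaker(c,near,z=.0235):
    """centre and axis angle (to lid) of the yellow shaker near a point; mask taken onto plane z"""
    hsv=cv2.cvtColor(c["image"],cv2.COLOR_RGB2HSV);m=cv2.inRange(hsv,(20,110,50),(36,255,255))
    k,l,s,ce=cv2.connectedComponentsWithStats(m);P=[]
    for i in range(1,k):
        if s[i,4]>60 and np.linalg.norm(onz(c,ce[i],z)[:2]-near[:2])<.11:
            ys,xs=np.nonzero(l==i);P+=[onz(c,(x,y),z)[:2] for x,y in zip(xs,ys)]
    P=np.float32(P)*1000;b=cv2.boxPoints(cv2.minAreaRect(P))
    e=[b[1]-b[0],b[2]-b[1]];L=[np.linalg.norm(v) for v in e];d=e[int(np.argmax(L))]/max(L)
    o=b.mean(0);t=(P-o)@d;w=(P-o)@np.array([-d[1],d[0]])
    if np.ptp(w[t>t.max()-14])>np.ptp(w[t<t.min()+14]):d=-d
    t=(P-o)@d
    return (o+d*(t.min()+62))/1000,np.arctan2(d[1],d[0]),np.array([max(L),min(L)])
def yaw_near(p,yaw,ref):
    """yaw (mod pi) reachable at p, nearest ref"""
    for k in sorted(range(-3,4),key=lambda k:abs(yaw+k*np.pi-ref)):
        if manip.solve_ik(p,down(yaw+k*np.pi)) is not None:return yaw+k*np.pi
E
cat > pick.py <<'E'
from h import *
np.set_printoptions(precision=4,suppress=True)
def pick(near,cy,cx=.618):
    near=np.array(near);y,q=pick_yaw([*near,.30],np.pi/2);manip.set_joints(q);manip.hold(.2)
    c=cam("wrist");s,a,L=shaker(c,near);print("shaker",s,np.degrees(a),L)
    if not(150<L[0]<180 and 36<L[1]<56 and np.linalg.norm(s-near)<.06):print("doubtful, stop");return
    yw=yaw_near([*s,.0265],a+np.pi/2,y);o=down(yw)
    manip.move_to([*s,.12],o);manip.servo_line([*s,.0265],rate=.12)
    manip.command_gripper(.03,90);w=manip.get_width();print("width",w)
    manip.servo_line([*s,.19],rate=.2);print("lifted",manip.get_width(),manip.get_contact_force())
    yp=yaw_near([cx,cy,.085],np.pi/2,yw);manip.move_to([cx,cy,.20],down(yp))
    print("above",manip.get_width())
    manip.servo_line([cx,cy,.11],rate=.15)
    z=.11
    f0=manip.get_contact_force()[2]
    while z>.083:
        z-=.003;manip.servo_line([cx,cy,z],rate=.05);f=manip.get_contact_force()[2]-f0
        if f>8:break
    print("down",z,f,manip.get_width())
    manip.command_gripper(.064);manip.servo_line([cx,cy,.20],rate=.2);print(manip.get_time())
E
python3 - <<'E'
from pick import *
import pickle
W=pickle.load(open("w.pkl","rb"))
for n in((.419,-.008),(.416,.325)):print(shaker(W["w4"],np.array(n)))
pick((.416,.325),.104)
save(cam("scene"),"afterA",(200,160,480,370),2.8)
E
```

```text
(array([ 0.4351, -0.0111], dtype=float32), np.float32(3.0249488), array([173.4966,  52.6592], dtype=float32))
(array([0.4303, 0.3229], dtype=float32), np.float32(2.9904158), array([171.7722,  50.9192], dtype=float32))
shaker [0.4312 0.3231] 171.58128 [172.5964  47.4233]
width 0.041989950247605254
lifted 0.042256451154351095 [ 0.5401 -0.9701 -1.9035]
above 0.04157738530197103
down 0.08299999999999998 15.357976088569837 0.041949628641333836
17.3333
```

View pics/afterA.png

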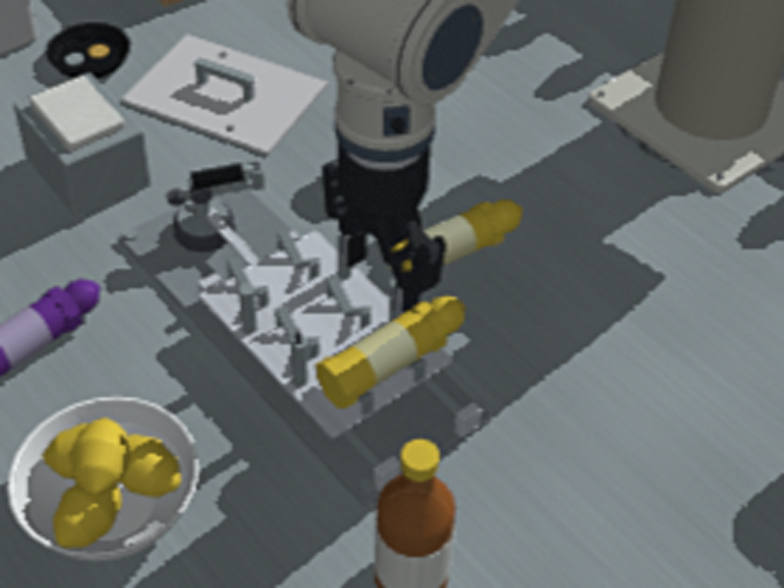

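Shaker A lies in the far cradle, but the measured length of 172 mm (165 expected) shows my base-end reference is biased. I'll use the lid tip instead, place B in the middle cradle, then check both from above.

```bash
sed -i 's/(o+d\*(t.min()+62))/(o+d*(t.max()-103))/' h.py
python3 - <<'E'
from pick import *
pick((.427,-.010),.020)
y,q=pick_yaw([.54,.06,.36],np.pi/2);manip.set_joints(q);manip.hold(.2)
c=cam("wrist");save(c,"ck")
for s in((.61,.104),(.618,.02)):print(shaker(c,np.array(s),.081))
print(manip.get_position(),y)
E
```

```text
shaker [ 0.4268 -0.0106] 173.48003 [164.7123  47.6067]
width 0.04213271410835699
lifted 0.04166172486274093 [ 0.1903 -0.1696 -3.3531]
above 0.04139901082612555
down 0.08299999999999998 17.497689911501453 0.04180998654580972
27.9917
(array([0.6111, 0.0622], dtype=float32), np.float32(-3.137338), array([181.8631, 133.0855], dtype=float32))
(array([0.6111, 0.0622], dtype=float32), np.float32(-3.137338), array([181.8631, 133.0855], dtype=float32))
[0.54   0.06   0.3599] 1.5707963267948966
```

View pics/ck.png

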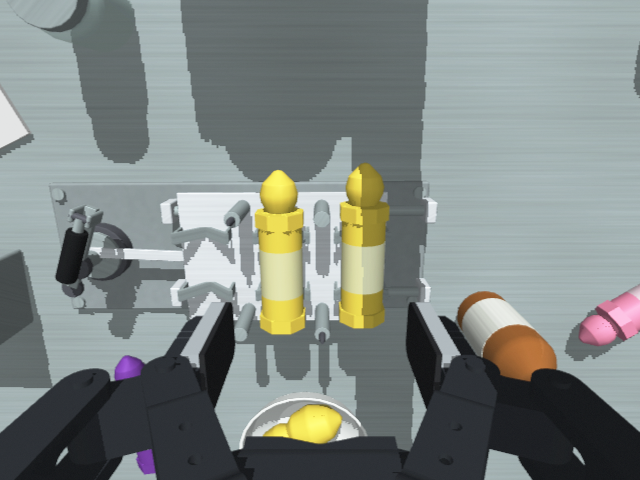

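A and B both lie in their cradles (tips at (364,165) and (278,171)). A sits a few mm towards its lid, so I'll measure that and slide it back to centre.

Run:
```python
from pick import *
c=cam("wrist")
ta=onz(c,(364,164.5),.081);tb=onz(c,(278.5,170.5),.081);print(ta,tb)
print("collar far edges",onz(c,(362,326),.1),onz(c,(283,332),.1))
for u in((322,203),(246,309)):print("plain posts",onz(c,u,.109))
dx=.618-(ta[0]+.103);print("dx",dx,"B err",.618-(tb[0]+.103))
if .003<dx<.012:
    p=np.array([.611,.104,.0]);y=np.pi/2;o=down(y)
    manip.command_gripper(.066);manip.move_to([*p[:2],.2],o);manip.servo_line([*p[:2],.084],rate=.15)
    manip.command_gripper(.03,90);manip.servo_line([*p[:2],.096],rate=.1)
    manip.servo_line([p[0]+dx,p[1],.096],rate=.05);manip.servo_line([p[0]+dx,p[1],.0835],rate=.05);print(manip.get_width(),manip.get_contact_force())
    manip.command_gripper(.064);manip.servo_line([p[0]+dx,p[1],.2],rate=.2)
manip.command_gripper(.085)
p=(.40,-.39,.40);y,q=pick_yaw(p,np.pi/2);manip.move_to([.5,-.1,.4],down(y));manip.set_joints(q);manip.hold(.2)
c=cam("wrist");save(c,"pl");im=c["image"]
m=((im.min(2)>200)*255).astype(np.uint8);k,l,s,ce=cv2.connectedComponentsWithStats(m)
print([(s[i].tolist(),ce[i].round(1).tolist()) for i in range(1,k) if s[i,4]>1500],manip.get_time())
import pickle;pickle.dump(c,open("pl.pkl","wb"))
```

```text
[0.5093 0.103  0.081 ] [0.515  0.0209 0.081 ]
collar far edges [0.6714 0.1039 0.1   ] [0.6782 0.0225 0.1   ]
plain posts [0.5411 0.0626 0.109 ]
plain posts [ 0.6476 -0.0125  0.109 ]
dx 0.0056859198062378935 B err 3.396541440559009e-05
0.0420405897907356 [-6.2164 -4.4297 20.4873]
[([219, 30, 208, 190, 18593], [325.3, 128.5])] 39.2667
```

View pics/pl.png

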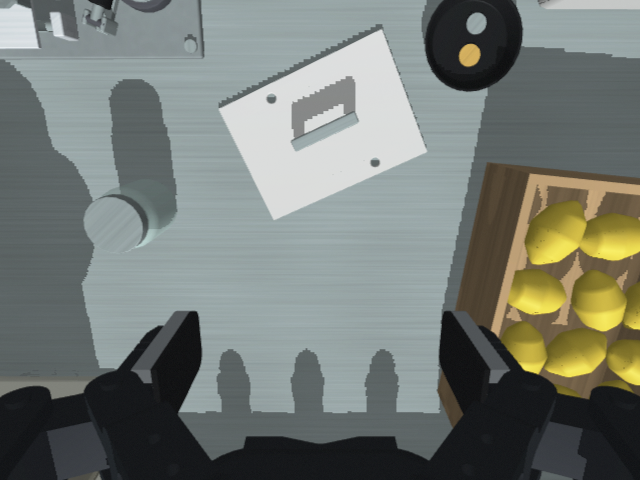

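The plate has not moved (holes at (271,98) and (375,162)). I'll compute its pose from the holes and the bar, and view the deck posts from opposite yaws so camera bias cancels.

Run:
```python
from h import *
import pickle
np.set_printoptions(precision=4,suppress=True)
c=pickle.load(open("pl.pkl","rb"));g=cv2.cvtColor(c["image"],cv2.COLOR_RGB2GRAY)
H=[]
for u,v in((271,98),(375,162)):
    w=g[v-9:v+10,u-9:u+10].astype(float);d=np.clip(205-w,0,None);d[d<20]=0
    yy,xx=np.mgrid[v-9:v+10,u-9:u+10];px=((d*xx).sum()/d.sum(),(d*yy).sum()/d.sum());H.append(onz(c,px,.005));print(px,H[-1])
h=H[1]-H[0];print("len",np.linalg.norm(h),"centre",(H[0]+H[1])/2)
A,B=onz(c,(292,144.5),.038),onz(c,(358,116.5),.038);print("bar ang",np.degrees(np.arctan2(*(B-A)[1::-1])),"mid",(A+B)/2,np.linalg.norm(B-A))
print("hole vec ang",np.degrees(np.arctan2(h[1],h[0])))
m=((c["image"].min(2)>200)*255).astype(np.uint8);k,l,s,ce=cv2.connectedComponentsWithStats(m)
i=1+np.argmax(s[1:,4]);ys,xs=np.nonzero(l==i);P=np.float32([onz(c,q,.006)[:2]*1000 for q in zip(xs,ys)]);print(cv2.minAreaRect(P))
tiles=[]
for sg,tx in((1,.645),(-1,.591)):
    p=(tx,.02,.27);o=down(sg*np.pi/2);q=manip.solve_ik(p,o);print(q)
    if q is None: continue
    manip.set_joints(q);manip.hold(.3);c=cam("wrist");pickle.dump(c,open(f"d{sg}.pkl","wb"));row=[]
    for x,y in((-60,-42),(-60,42),(60,-42),(60,42)):
        X=np.array([.618+x/1e3,.020+y/1e3,.109]);u=proj(c,X);M=np.float32([[3.3,0,99.5-3.3*u[0]],[0,3.3,99.5-3.3*u[1]]])
        t=cv2.warpAffine(c["image"][:,:,::-1].copy(),M,(200,200),flags=cv2.INTER_CUBIC)
        for r,zz in((.008,.109),(.0035,.118)):
            pts=[proj(c,[X[0]+r*np.cos(a),X[1]+r*np.sin(a),zz]) for a in np.linspace(0,6.28,40)]
            cv2.polylines(t,[np.int32([M[:,:2]@v+M[:,2] for v in pts])],True,(0,0,255) if r>.005 else (255,0,255),1)
        row.append(t)
    tiles.append(np.hstack(row))
cv2.imwrite("pics/tiles.png",np.vstack(tiles));print(manip.get_time())
```

```text
(np.float64(271.0097288676236), np.float64(98.85661881977671)) [ 0.494 -0.33   0.005]
(np.float64(374.6852502929851), np.float64(162.47999330319772)) [ 0.4197 -0.4557  0.005 ]
len 0.14600902107668068 centre [ 0.4569 -0.3928  0.005 ]
bar ang -67.60717261501637 mid [ 0.4587 -0.3933  0.038 ] 0.0806430079622818
hole vec ang -120.5661182988126
((458.0359802246094, -392.78753662109375), (148.692626953125, 208.5270538330078), 24.3864803314209)
[ 0.0126  0.4357  1.5684 -0.      1.1376 -1.5582]
[ 0.0137  0.3553  1.6921 -0.      1.0942  1.5845]
44.625
```

View pics/tiles.png

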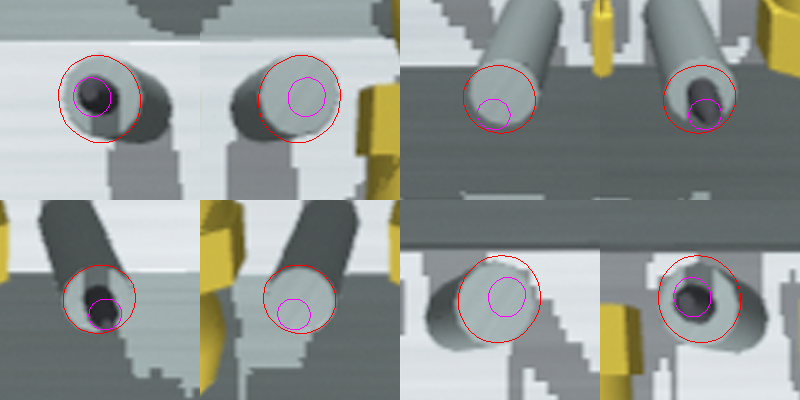

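The overlays match to about 0.5 mm from both yaws, so the deck centre (0.618, 0.020) holds. The plate is at (0.4575, -0.393) with its x axis at 24.4° by two methods. I'll pick the plate and look again above the deck.

Run:
```python
from h import *
import pickle
np.set_printoptions(precision=4,suppress=True)
p=np.array([.4575,-.393]);th=np.radians(24.4)
y,q=pick_yaw([*p,.037],th)
manip.command_gripper(.06);manip.move_to([*p,.14],down(y))
c=cam("wrist")  # last look: unmoved?
g=cv2.cvtColor(c["image"],cv2.COLOR_RGB2GRAY)
pickle.dump(c,open("plate_near.pkl","wb"))
for s in(1,-1):
    v=s*R.from_euler("z",th).apply([.06,.042,0]);u=proj(c,[p[0]+v[0],p[1]+v[1],.005]).astype(int);print(u)
    if 12<u[1]<468 and 12<u[0]<628:
        w=g[u[1]-12:u[1]+13,u[0]-12:u[0]+13];d=np.clip(200.-w,0,None);d[d<25]=0;yy,xx=np.mgrid[u[1]-12:u[1]+13,u[0]-12:u[0]+13]
        if d.sum()>0:m=((d*xx).sum()/d.sum(),(d*yy).sum()/d.sum());print("hole off mm",(onz(c,m,.005)-[p[0]+v[0],p[1]+v[1],.005])*1000)
manip.servo_line([*p,.037],rate=.12);manip.command_gripper(0,110);print("w",manip.get_width(),manip.get_contact_force())
manip.servo_line([*p,.22],rate=.15);print("lift",manip.get_width(),manip.get_contact_force(),manip.get_torque())
t=np.array([.618,.020]);yp=yaw_near([*t,.146],0.,y);print("yaw",y,yp)
manip.move_to([*t,.215],down(yp));manip.hold(.2);print(manip.get_width(),manip.get_torque(),manip.get_position())
c=cam("wrist");save(c,"held");pickle.dump(c,open("held.pkl","wb"))
print([proj(c,[.618+a*.06,.02+a*.042,.181]) for a in(1,-1)],manip.get_time())
```

```text
[417 172]
hole off mm [-1.2919  0.3124  0.    ]
[230 297]
hole off mm [ 0.1587 -2.2758  0.    ]
w 0.01173014359377309 [-1.5175  1.3806  6.2569]
lift 0.01160020627287223 [ 0.2138 -0.1715 -3.6265] [-0.0019  0.0805 -0.0081]
yaw 0.4258603374866164 0.0
0.012171832589535922 [-0.029   0.0244  0.018 ] [0.618 0.019 0.215]
[array([480.4095, 203.5866]), array([184.5492, 392.9717])] 52.1333
```

View pics/held.png

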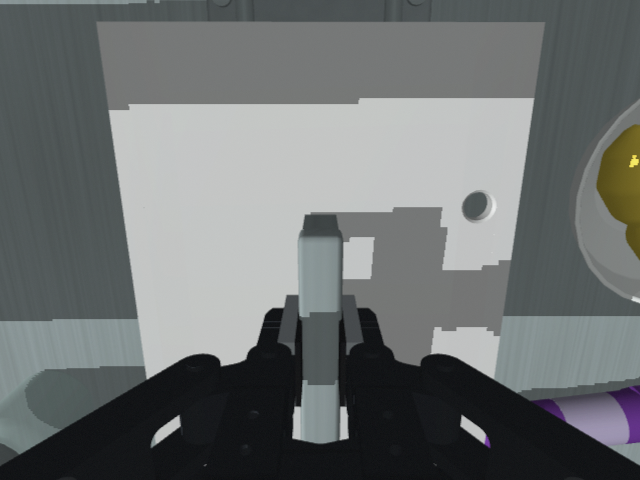

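The plate hangs level and square; its right hole is at (480,206) against (480,203.6) predicted, so about 1 mm towards −y, matching the TCP lag. I'll lower it with that correction, watching the force.

Run:
```python
from h import *
np.set_printoptions(precision=4,suppress=True)
t=np.array([.618,.021]);o=down(0.)
manip.servo_line([*t,.168],o,rate=.1);manip.hold(.3);f0=manip.get_contact_force();print(f0,manip.get_position())
z=.168;off=np.zeros(2);spir=[(0,0)]+[(r*np.cos(a),r*np.sin(a)) for r in(.001,.002,.003) for a in np.arange(8)*np.pi/4];k=0
while z>.1445:
    z-=.0015;manip.servo_line([*(t+off),z],o,rate=.03);f=manip.get_contact_force()-f0
    print(round(z,4),f,manip.get_position()[2])
    if f[2]>10:
        if z<.1495:break
        k+=1
        if k>=len(spir):print("search failed");break
        z+=.003;manip.servo_line([*(t+off),z],o,rate=.05);off=np.array(spir[k])
print(manip.get_position(),manip.get_width(),manip.get_time())
c=cam("side");save(c,"seat",(230,150,480,340),3.2)
```

```text
[ 0.0871 -0.3868 -2.9155] [0.6183 0.021  0.1686]
0.1665 [ 0.1718 -0.4576 -1.5159] 0.16647722742744978
0.165 [-0.1242  0.2065 -0.7287] 0.1648143416774783
0.1635 [ 0.0186  0.8256 -0.0984] 0.16334093557676244
0.162 [-0.1107  0.758   0.5912] 0.1618494666632594
0.1605 [-0.6911  1.2627 -0.4465] 0.16038563761291455
0.159 [-0.2916  0.7649 -0.5317] 0.15885927626749144
0.1575 [-0.5993 -0.2871 -1.3768] 0.15736446752682767
0.156 [-0.1189  0.1059 -1.2197] 0.15586280273965447
0.1545 [ 0.2885  0.5164 -1.0709] 0.15436788636069976
0.153 [ 0.0666 -0.5786 -0.8736] 0.1528756398936945
0.1515 [ 0.8974  0.1363 -0.5034] 0.15134705364561613
0.15 [-0.7813  0.7918 -1.5329] 0.14988484500880916
0.1485 [ 0.6599  0.9799 -0.0125] 0.1483628934023734
0.147 [-0.1185  0.0731 -1.2535] 0.14694335153949226
0.1455 [-4.9469  0.5236 10.4972] 0.14682255564969537
[0.618  0.021  0.1468] 0.011688001698678898 56.8
```

View pics/seat.png

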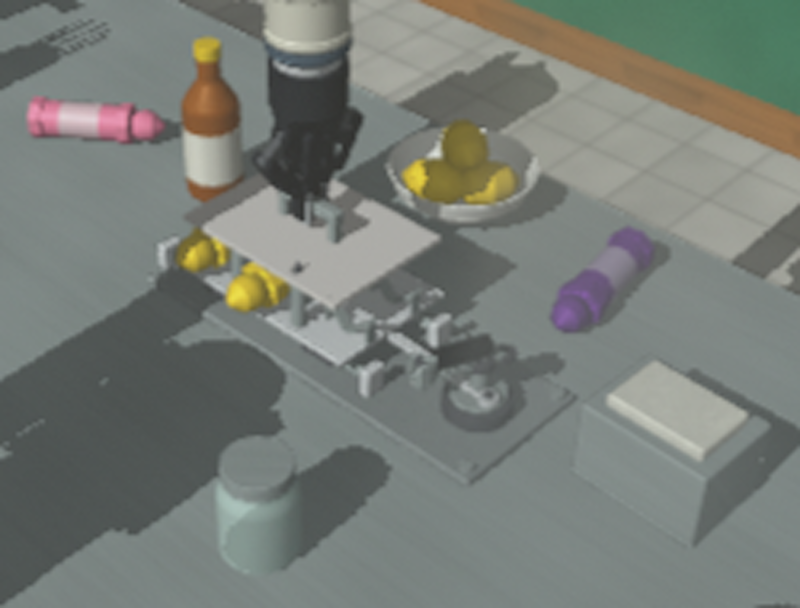

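The plate is flush on its posts: solid contact came at TCP z 0.1468, against 0.146 expected, and the view shows it resting level. I'll release it and measure the folded handle's black sleeve from two opposite yaws, without viewing a picture.

Run:
```python
from h import *
import pickle
np.set_printoptions(precision=4,suppress=True)
manip.command_gripper(.05);p=manip.get_position();manip.servo_line([p[0],p[1],.25],rate=.15)
C=[]
for sg,tx in((1,.62),(-1,.565)):
    o=down(sg*np.pi/2);q=manip.solve_ik([tx,-.19,.27],o);manip.set_joints(q);manip.hold(.3);c=cam("wrist");C.append(c);save(c,f"cr{sg}")
    g=c["image"].max(2);m=((g<45)*255).astype(np.uint8);k,l,s,ce=cv2.connectedComponentsWithStats(m)
    for i in range(1,k):
        X=onz(c,ce[i],.088)
        if s[i,4]>300 and np.linalg.norm(X[:2]-[.6,-.19])<.06:
            ys,xs=np.nonzero(l==i);P=np.float32([onz(c,u,.088)[:2]*1000 for u in zip(xs,ys)]);print(sg,s[i],cv2.minAreaRect(P))
pickle.dump(C,open("cr.pkl","wb"));print(manip.get_time())
a=[c["image"][60:320,140:500,::-1] for c in C];cv2.imwrite("pics/cr.png",cv2.resize(np.hstack(a),None,fx=1.1,fy=1.1))
```

```text
1 [ 294  154   50   77 1936] ((600.35498046875, -190.44635009765625), (19.767465591430664, 56.68879318237305), 68.0036849975586)
-1 [ 297  131   51   80 2001] ((599.5068359375, -189.92398071289062), (19.4113712310791, 56.468910217285156), 68.01323699951172)
63.1417
```

Both views agree: sleeve centre (0.600, -0.190), 56.5 × 19.6 mm, arm at 158°. That puts the hinge at (0.561, -0.1745) and the spindle at (0.6185, -0.1977). Next I'll grip the sleeve and stand it up.

```bash
cat > crank.py <<'E'
from h import *
np.set_printoptions(precision=3,suppress=True)
S=np.array([.6185,-.1977]);RH=.062;r=.050;DZ=.007
def pos(th,a,dr=0):
    u=np.array([np.cos(th),np.sin(th)]);xy=S+u*(RH-r*np.cos(a)+dr);return np.array([*xy,.088+r*np.sin(a)+DZ])
E
python3 - <<'E'
from crank import *
th=np.radians(158);p=pos(th,0);y,q=pick_yaw(p,np.radians(68));o=down(y);print(y,q)
for a in np.radians([45,90]):print(manip.solve_ik(pos(th,a),o)is not None)
manip.command_gripper(.05);manip.move_to([p[0],p[1],.16],o);manip.servo_line(p,rate=.1);print(manip.get_contact_force())
manip.command_gripper(.01,30);print("w",manip.get_width())
for a in np.arange(6,97,6):
    manip.servo_line(pos(th,np.radians(min(a,90)),.002 if a>90 else 0),o,rate=.06);print(a,manip.get_contact_force(),round(manip.get_width(),4),end=" | ")
manip.hold(.3);print(manip.get_contact_force(),manip.get_position(),manip.get_time())
save(cam("side"),"up",(300,190,460,330),5)
E
```

```text
1.1868238913561442 [-0.327  0.643  1.684 -0.     0.815 -1.513]
True
True
[-0.205 -0.227  0.871]
w 0.018727471389899074
6 [-0.893 -5.5   -0.999] 0.0189 | 12 [-2.131 -5.145 -1.507] 0.0186 | 18 [-3.017 -4.608 -2.605] 0.0189 | 24 [-1.819 -4.235 -2.725] 0.0191 | 30 [-3.498 -4.574 -3.783] 0.0188 | 36 [-2.756 -4.44  -3.668] 0.019 | 42 [-2.553 -4.056 -4.529] 0.0186 | 48 [-2.314 -4.555 -3.969] 0.0187 | 54 [-1.481 -4.828 -4.904] 0.0188 | 60 [-2.857 -4.765 -3.835] 0.018 | 66 [-1.839 -5.027 -2.627] 0.0188 | 72 [-1.051 -5.042 -2.402] 0.0186 | 78 [-0.442 -4.993 -1.535] 0.0184 | 84 [ 1.557 -6.12  -0.873] 0.0184 | 90 [ 2.574 -6.471 -1.399] 0.0176 | 96 [ 3.145 -5.273 -0.62 ] 0.0168 | [ 2.787 -5.554 -1.051] [ 0.561 -0.174  0.146] 71.1667
```

View pics/up.png

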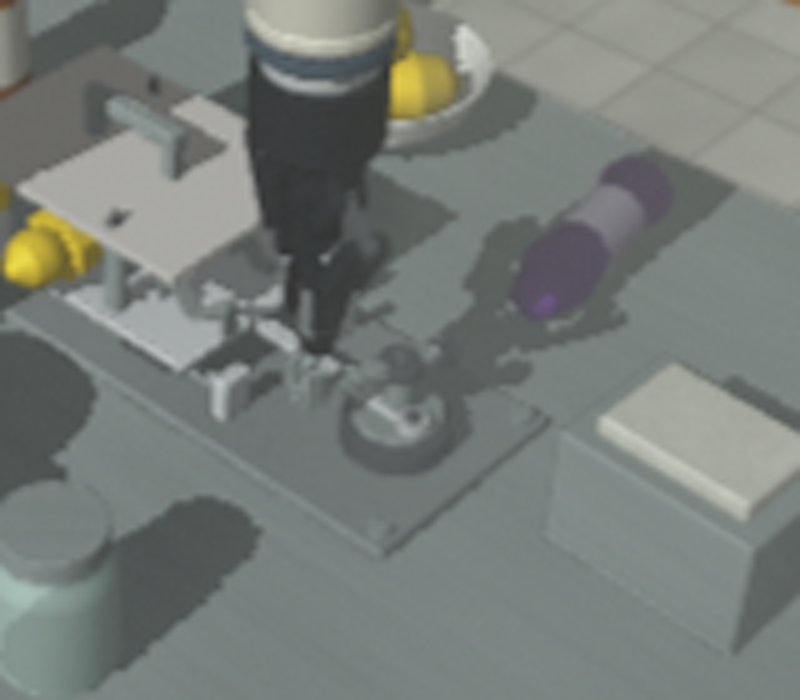

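The handle stands upright between the fingers and above the plate's level (about (320,330)). Now I'll wind three turns plus a small margin, with the radius adjusted by force.

Run:
```python
from crank import *
import pickle
th0=np.radians(158);o=manip.get_ee_rot();manip.command_gripper(.01,45)
dr=.002;F=[];ang=[];t0=manip.get_time();n=0
while True:
    n+=1;th=th0+np.radians(10)*n
    manip.servo_line(pos(th,np.pi/2,dr),o,rate=.1)
    f=manip.get_contact_force();u=np.array([np.cos(th),np.sin(th)]);p=manip.get_position()
    fr=f[:2]@u;dr=float(np.clip(dr+.0002*(fr+2),-.002,.005))
    ang.append(np.arctan2(p[1]-S[1],p[0]-S[0]));F.append([fr,f[:2]@[-u[1],u[0]],dr*1000,np.hypot(*(p[:2]-S))*1000,manip.get_width()*1000])
    tr=np.unwrap([th0]+ang)[-1]-th0
    if n%12==0:print(n,np.degrees(tr),np.array(F[-1]))
    if np.linalg.norm(f)>35 or manip.get_time()-t0>70:print("stop",f);break
    if tr>6*np.pi+.12:break
F=np.array(F);print(n,np.degrees(tr),F.min(0),F.max(0),manip.get_time());pickle.dump((th,tr,dr),open("wind.pkl","wb"))
```

```text
12 119.96070578111826 [-0.074 -1.012  5.    66.852  9.825]
24 240.32069672428946 [ 0.471 -0.495  5.    67.008  9.913]
36 360.3918094463502 [ 0.22  -0.53   5.    67.007 10.067]
48 479.96102944318955 [ 1.012 -0.191  5.    66.862  9.992]
60 600.2937876881298 [ 0.731 -0.437  5.    67.02  10.115]
72 720.3864393797239 [ 0.258 -0.046  5.    66.976  9.58 ]
84 839.959151547354 [-0.164 -0.034  5.    66.88   9.967]
96 960.3112956021242 [-0.372 -0.192  5.    67.021 10.207]
108 1080.393415617252 [-0.033 -0.425  5.    67.033 10.327]
109 1090.3019933053295 [-5.542 -2.903  1.276 61.839  9.439] [ 2.577  1.268  5.    67.089 16.535] 100.4667
```

The width fell to the commanded 10 mm, so the sleeve slipped out and the gripper circled empty. I'll retreat upwards and find the handle.

Run:
```python
from crank import *
import pickle
p=manip.get_position();print(p);manip.servo_line([p[0],p[1],.30],rate=.15);manip.command_gripper(.06)
C=[]
for sg,tx in((1,.62),(-1,.565)):
    o=down(sg*np.pi/2);q=manip.solve_ik([tx,-.19,.30],o);manip.set_joints(q);manip.hold(.3);c=cam("wrist");C.append(c);save(c,f"lost{sg}")
    g=c["image"].max(2);m=((g<45)*255).astype(np.uint8);k,l,s,ce=cv2.connectedComponentsWithStats(m)
    for i in range(1,k):
        X=onz(c,ce[i],.1)
        if s[i,4]>150 and np.linalg.norm(X[:2]-S)<.12:
            ys,xs=np.nonzero(l==i);print(sg,s[i],X,cv2.minAreaRect(np.float32(np.c_[xs,ys])))
pickle.dump(C,open("lost.pkl","wb"))
a=[c["image"][40:330,140:500,::-1] for c in C];cv2.imwrite("pics/lost.png",cv2.resize(np.hstack(a),None,fx=1.1,fy=1.1));print(manip.get_time())
# deck position: yellow tips of shakers in scene
```

```text
[ 0.553 -0.184  0.145]
1 [ 277  137   34   67 1391] [ 0.581 -0.21   0.1  ] ((293.05401611328125, 169.3243408203125), (65.75959014892578, 26.961435317993164), 80.53767395019531)
-1 [330 171  32  51 862] [ 0.575 -0.211  0.1  ] ((345.30181884765625, 196.36053466796875), (50.160133361816406, 27.628765106201172), 80.13418579101562)
105.9417
```

View pics/lost.png

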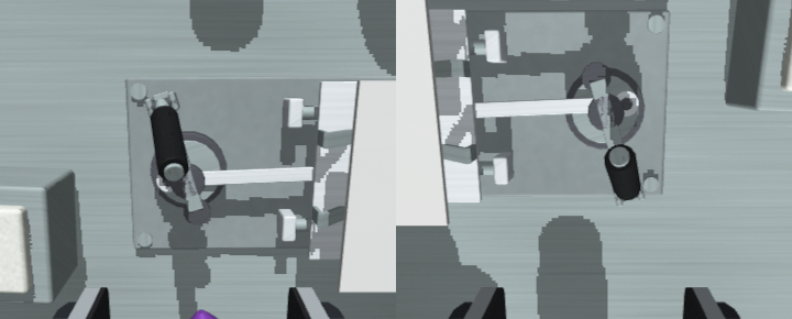

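The left view shows the handle half raised, with the hinge at (164,102) and the free end at (174,172), and the crank turned somewhat. Pivoting in the pads let the sleeve creep out. I'll compute its state from these two views.

Run:
```python
from crank import *
import pickle
C=pickle.load(open("lost.pkl","rb"))
f=lambda u:(140+u[0]/1.1,40+u[1]/1.1);g=lambda u:(140+(u[0]-396)/1.1,40+u[1]/1.1)
E=tri((C[0],f((173.5,172))),(C[1],g((619,156))));print("sleeve end",E,proj(C[0],E)-f((173.5,172)))
h0=onz(C[0],f((163,103)),.088);print("hinge(left view)",h0)
# fit crank angle th & fold a so that tip at 70..72 mm matches both views
from scipy.optimize import least_squares
def model(v,L):
    u=np.array([np.cos(v[0]),np.sin(v[0])]);return np.array([*(S+u*(.062-L*np.cos(v[1]))),.088+L*np.sin(v[1])])
def res(v):
    X=model(v,.0705);return np.r_[proj(C[0],X)-f((173.5,172)),proj(C[1],X)-g((619,156)),proj(C[0],model(v,0))-f((163,103))]
for a0 in(.5,1.,1.4):
    s=least_squares(res,[np.radians(195),a0]);print(np.degrees(s.x),s.cost,s.fun)
```

```text
sleeve end [ 0.596 -0.204  0.145] [-0.03  0.  ]
hinge(left view) [ 0.558 -0.214  0.088]
[195.277  56.45 ] 1.639844453929936 [ 0.505  0.291 -0.575  0.524 -0.067  1.526]
[195.277  56.45 ] 1.6398444539298644 [ 0.505  0.291 -0.575  0.524 -0.067  1.526]
[195.277  56.45 ] 1.639844453929951 [ 0.505  0.291 -0.575  0.524 -0.067  1.526]
```

The crank is at 195.3° and the fold at 56.5°, with a fit residual under 1.6 px. I'll push the handle up from its inner side with closed fingers, then grip it upright with no pivoting.

Run:
```python
from crank import *
th=np.radians(195.28);u=np.array([np.cos(th),np.sin(th)]);H=S+RH*u
P=lambda inw,z:np.array([*(H-u*inw),z])
y,q=pick_yaw(P(.02,.137),th+np.pi/2);o=down(y);print(y)
print([manip.solve_ik([*(S+RH*np.array([np.cos(a),np.sin(a)])),.137],o) is not None for a in np.arange(0,6.3,.5)])
manip.command_gripper(0,40);manip.move_to(P(.072,.21),o);manip.servo_line(P(.072,.137),rate=.15);manip.hold(.2);f0=manip.get_contact_force();print(f0)
manip.servo_line(P(.026,.137),rate=.08)
x=.026;hit=False
while x>.010:
    x-=.001;manip.servo_line(P(x,.137),rate=.05);f=manip.get_contact_force()-f0;fr=f[:2]@u;print(round(x,3),round(fr,2),f[2].round(1),end=" | ")
    if fr<-9:hit=True;break
manip.hold(.2);p=manip.get_position();print(hit,"actual inward",(H-p[:2])@u,manip.get_contact_force()-f0)
manip.servo_line(P(.045,.137),rate=.1);manip.servo_line(P(.045,.225),rate=.2);manip.command_gripper(.06)
manip.servo_line(P(0,.225),rate=.2);manip.servo_line(P(0,.137),rate=.12);print(manip.get_contact_force()-f0)
manip.command_gripper(.012,60);print("w",manip.get_width(),manip.get_contact_force()-f0,manip.get_position(),manip.get_time())
```

```text
4.9790752900894235
[True, True, True, True, True, True, True, True, True, True, True, True, True]
[ 0.212 -0.068 -0.487]
0.025 -0.15 0.9 | 0.024 -0.75 0.9 | 0.023 -1.19 0.1 | 0.022 -0.54 0.6 | 0.021 -3.03 1.1 | 0.02 -4.41 0.1 | 0.019 -7.03 -0.7 | 0.018 -10.34 -1.4 | True actual inward 0.02015975385834646 [10.026  0.665 -1.289]
[ 0.464 -0.701  0.925]
w 0.0183462212339686 [-0.351 -0.341  5.862] [ 0.559 -0.214  0.138] 114.1333
```

The stop came exactly where an upright handle should be (about 20 mm inward at 10 N), and the grip is solid. Now I'll wind, guarding the grip width.

Run:
```python
from crank import *
import pickle
th0=np.radians(195.28);o=manip.get_ee_rot();z=.137
dr=.0005;F=[];ang=[];n=0;bad=0
while True:
    n+=1;th=th0+np.radians(10)*n;u=np.array([np.cos(th),np.sin(th)])
    manip.servo_line([*(S+u*(RH+dr)),z],o,rate=.1)
    f=manip.get_contact_force();p=manip.get_position();w=manip.get_width()
    fr=f[:2]@u;dr=float(np.clip(dr+.00015*(fr+1.5),-.0015,.003))
    ang.append(np.arctan2(p[1]-S[1],p[0]-S[0]));F.append([fr,f[:2]@[-u[1],u[0]],dr*1000,np.hypot(*(p[:2]-S))*1000,w*1000])
    tr=np.unwrap([th0]+ang)[-1]-th0
    if n<=4 or n%9==0:print(n,np.degrees(tr),np.array(F[-1]))
    bad=bad+1 if w<.0155 else 0
    if bad>1 or np.linalg.norm(f)>35 or manip.get_time()>165:print("stop",f,w);break
    if tr>6*np.pi+.1:break
F=np.array(F);print(n,np.degrees(tr),F.min(0),F.max(0),manip.get_time());pickle.dump((th,tr,dr),open("wind.pkl","wb"))
```

```text
1 10.94208366718895 [-0.061  2.23   0.716 61.84  18.584]
2 21.0584473998199 [-1.339  1.598  0.74  62.049 18.316]
3 31.02383162381177 [-0.344  1.491  0.913 62.238 18.774]
4 40.96036926266848 [-1.724  2.038  0.88  62.431 18.998]
9 90.70847087151418 [-1.255  2.113  1.146 63.013 19.048]
18 180.45766189423063 [-2.814  1.266  0.597 62.508 18.657]
27 270.2011463218183 [-1.973  0.998 -0.462 61.185 18.744]
36 360.5851504283421 [-0.318  1.235  0.116 61.66  18.387]
45 450.53730324000065 [ 0.318  0.471  1.556 63.055 18.748]
54 540.62991955922 [-3.185  1.547  1.01  62.587 18.758]
63 630.3562735234221 [-2.741  0.888 -0.524 61.172 18.403]
72 720.5282928291222 [-0.645  1.412 -0.042 61.645 18.441]
81 810.4044908963335 [-0.648  0.734  1.472 63.046 18.694]
90 900.6709874666557 [-2.884  2.148  0.888 62.529 18.641]
99 990.4887051688999 [-2.355  1.23  -0.656 61.162 18.257]
108 1080.484252193936 [-1.273  2.095 -0.174 61.641 18.135]
109 1090.4545471520278 [-3.699  0.175 -0.799 61.061 18.025] [ 0.983  3.637  1.692 63.15  19.227] 142.2917
```

The grip stayed solid (18–19 mm) for 1090° of travel. Next I'll release and fold the handle by pushing from outside along its arc, finishing with a press from above.

Run:
```python
from crank import *
p=manip.get_position();d=p[:2]-S;th=np.arctan2(d[1],d[0]);u=d/np.hypot(*d);H=p[:2].copy();print(np.degrees(th)%360,H)
P=lambda inw,z:np.array([*(H-u*inw),z+.022])   # z of fingertips
manip.command_gripper(.06);manip.servo_line([*H,.225],rate=.2)
y,q=pick_yaw(P(-.03,.15),th+np.pi/2);o=down(y);manip.command_gripper(0,40)
manip.move_to(P(-.032,.195),o);r=.045
manip.servo_line(P(-.032,.088+r),o,rate=.12);manip.hold(.2);f0=manip.get_contact_force()
def T(a):
    c,s=np.cos(a),np.sin(a);k=.010+.011*s;return P(r*c-k*s,.088+r*s+k*c)
for a in np.arange(90,-1,-6):
    manip.servo_line(T(np.radians(a)),o,rate=.08);f=manip.get_contact_force()-f0;print(a,f,end=" | ")
    if np.linalg.norm(f)>25:print("high");break
z=.098
while z>.090 and np.linalg.norm(f)<25:
    z-=.001;manip.servo_line(P(r,z),o,rate=.04);f=manip.get_contact_force()-f0;print("press",round(z,4),f[2].round(1),manip.get_position()[2].round(4)-.022,end=" | ")
    if f[2]>10:break
manip.servo_line(P(r,.22),o,rate=.2);print(manip.get_time())
for sg,tx in((1,.62),(-1,.565)):
    manip.set_joints(manip.solve_ik([tx,-.19,.27],down(sg*np.pi/2)));manip.hold(.3);c=cam("wrist");save(c,f"fin{sg}")
    m=((c["image"].max(2)<45)*255).astype(np.uint8);k,l,s,ce=cv2.connectedComponentsWithStats(m)
    for i in range(1,k):
        if s[i,4]>300 and np.linalg.norm(onz(c,ce[i],.088)[:2]-S)<.07:
            ys,xs=np.nonzero(l==i);print(sg,cv2.minAreaRect(np.float32([onz(c,v,.088)[:2]*1000 for v in zip(xs,ys)])))
print(manip.get_time())
```

```text
205.73454715202794 [ 0.563 -0.225]
90 [-0.451 -0.62  -0.838] | 84 [-0.104 -0.353 -0.567] | 78 [-0.352  0.798  0.369] | 72 [ 0.059 -0.952  1.185] | 66 [-0.149 -1.557 -0.602] | 60 [ 0.162 -0.174 -0.038] | 54 [ 1.083 -0.057 -1.014] | 48 [0.084 0.464 0.661] | 42 [ 0.178 -0.58   0.438] | 36 [-0.546 -1.008  0.158] | 30 [0.522 0.322 1.11 ] | 24 [ 0.626 -0.532  0.303] | 18 [ 0.784 -0.465  0.139] | 12 [ 0.145 -0.608  0.026] | 6 [ 0.513 -0.331  0.019] | 0 [ 0.903 -0.574  0.009] | press 0.097 4.9 0.09759999999999999 | press 0.096 9.1 0.09720000000000001 | press 0.095 12.7 0.09690000000000001 | 150.7167
1 ((600.5147705078125, -206.00686645507812), (56.529178619384766, 19.912221908569336), 24.37891387939453)
-1 ((599.7725219726562, -206.59490966796875), (56.89205551147461, 19.393299102783203), 25.03629493713379)
156.3083
```

Both views show the folded sleeve flat (56.7 × 19.6 mm on the 88 mm plane, 20 mm from the spindle, crank about 204.7°). For a last check, I'll park the arm at the start pose, compare pictures with the first ones, and check the plate height by triangulating its holes.

Run:
```python
from h import *
np.set_printoptions(precision=4,suppress=True)
# plate: holes & white outline from two wrist views
for sg,tx in((1,.60),(-1,.60)):
    manip.set_joints(manip.solve_ik([tx,.02,.38],down(sg*np.pi/2)));manip.hold(.3);c=cam("wrist")
    m=((c["image"].min(2)>150)*255).astype(np.uint8);m=cv2.morphologyEx(m,cv2.MORPH_OPEN,np.ones((5,5)));k,l,s,ce=cv2.connectedComponentsWithStats(m);i=1+np.argmax(s[1:,4]);ys,xs=np.nonzero(l==i)
    print(sg,s[i],cv2.minAreaRect(np.float32([onz(c,v,.115)[:2]*1000 for v in zip(xs[::5],ys[::5])])));save(c,f"finp{sg}")
manip.move_to([.45,.3,.35],manip.get_ee_rot());manip.set_joints([1.322,.423,1.63,0,1.089,-.019]);manip.hold(.3)
for n in("scene","side"):
    c=cam(n);save(c,n+"1");a=cv2.imread(f"pics/{n}0.png");b=c["image"][:,:,::-1]
    d=(cv2.absdiff(a,b).max(2)>25).astype(np.uint8)*255;d=cv2.morphologyEx(d,cv2.MORPH_CLOSE,np.ones((7,7)));k,l,s,_=cv2.connectedComponentsWithStats(d);print(n,[s[i].tolist() for i in range(1,k) if s[i,4]>25])
print(manip.get_time())
```

```text
1 [  439     0   201   351 49135] ((595.9872436523438, 236.40853881835938), (330.6095275878906, 191.1640167236328), 1.318559169769287)
-1 [  228     0   412   465 86164] ((504.01507568359375, -107.20106506347656), (532.7625122070312, 380.9641418457031), 12.643041610717773)
scene [[243, 172, 143, 142, 7608], [620, 227, 20, 57, 606], [237, 254, 15, 12, 96], [233, 289, 66, 66, 1190], [405, 299, 68, 49, 1480], [473, 387, 80, 61, 1623], [427, 464, 14, 8, 26]]
side [[171, 178, 51, 30, 498], [285, 199, 114, 80, 3673], [196, 217, 59, 28, 800], [261, 261, 50, 33, 715], [350, 315, 93, 67, 3809]]
165.5083
```

Two regions need explaining: (473,387) in scene / (171,178) in side, and the bowl region. The gripper was open at the start, so I'll open it and compare again.

Run:
```python
from h import *
np.set_printoptions(precision=3,suppress=True)
manip.command_gripper(.085);manip.hold(.2)
for n in("scene","side"):
    c=cam(n);save(c,n+"2");a=cv2.imread(f"pics/{n}0.png");b=c["image"][:,:,::-1]
    d=(cv2.absdiff(a,b).max(2)>25).astype(np.uint8)*255;d=cv2.morphologyEx(d,cv2.MORPH_CLOSE,np.ones((7,7)));k,l,s,ce=cv2.connectedComponentsWithStats(d)
    for i in range(1,k):
        if s[i,4]>25:
            w=l==i;print(n,s[i],onz(c,ce[i],0.)[:2],"mean before/after",a[w].mean(0),b[w].mean(0))
    # plate: white outline
    m=((b.min(2)>150)*255).astype(np.uint8);k,l,s,ce=cv2.connectedComponentsWithStats(m);print([(s[i].tolist(),onz(c,ce[i],.115)) for i in range(1,k) if s[i,4]>400 and np.linalg.norm(onz(c,ce[i],.115)[:2]-[.618,.03])<.1])
    P=[proj(c,[.618+x,y0+y,.115]).round(1) for y0 in(.02,) for x,y in((-.075,-.105),(.075,-.105),(.075,.105),(-.075,.105))];print("pred corners",P)
```

```text
scene [ 243  172  144  142 7614] [ 0.538 -0.134] mean before/after [125.371 126.871 123.113] [131.34  132.722 128.619]
scene [237 254  15  12  96] [ 0.727 -0.195] mean before/after [92.906 90.802 83.958] [93.688 91.625 84.708]
scene [ 233  289   66   66 1186] [0.785 0.052] mean before/after [130.519 127.922 118.261] [80.988 79.294 73.339]
scene [ 405  299   68   49 1480] [0.429 0.32 ] mean before/after [ 73.507 118.617 124.212] [139.334 136.495 126.126]
[([271, 228, 84, 70, 2459], array([0.623, 0.024, 0.115]))]
pred corners [array([313.8, 227. ]), array([270.2, 249.9]), array([316.5, 298. ]), array([361.6, 270.3])]
side [ 285  199  114   80 3677] [0.71  0.056] mean before/after [117.807 119.78  114.315] [127.524 138.444 138.175]
side [196 217  59  28 799] [0.436 0.344] mean before/after [ 76.229 133.294 141.282] [128.976 131.498 122.209]
side [261 261  50  33 714] [0.431 0.01 ] mean before/after [ 66.574 113.091 120.268] [82.448 84.176 78.787]
side [ 350  315   93   67 3809] [ 0.458 -0.398] mean before/after [157.099 160.947 159.764] [128.701 131.45  122.259]
[([293, 200, 74, 46, 1498], array([0.609, 0.006, 0.115]))]
pred corners [array([333.5, 245. ]), array([366.9, 223.5]), array([319.6, 198.3]), array([286.3, 216.5])]
```

With the gripper open, only the intended changes and the plate's shadow remain. The plate's outline in the scene view fits the seated-height prediction within about 1 px on three sides (the fourth is 7 px short). I'm handing in.

Run:
```python
from rig import manip
manip.sign_off();print(manip.get_time())
```

```text
the job is handed in; nothing more can be done
the job is handed in; nothing more can be done
```

I handed the job in at about 166 s of the 210 s allowed. Two yellow shakers were present.

**What I did**
- **Shakers:** one is in the farthest cradle and one in the middle cradle. I re-centred the first by 6 mm after a check showed it off along its length.
- **Plate:** it went over both pins without snagging. Solid contact came at TCP z 0.1468, against 0.146 expected.
- **Crank:** with the handle up I wound it 1090°, three turns plus a 10° margin, and the grip held throughout.
- **Handle:** I then folded it flat by pushing and pressing it down.

**What went wrong:** on the first try at standing the handle up, the sleeve crept out of the grip. The gripper then circled three turns empty, leaving the handle half raised at 56° and the crank turned about 37°. I found it again with the camera and pushed it fully up against its stop. I then wound all three turns afresh from there.

**Last checks**
- **Folded handle:** the sleeve lies flat at about 88 mm, and two opposite wrist views agree within 1 mm.
- **Plate:** its outline in the scene camera fits the seated prediction within about 1 px on three sides, with the fourth 7 px short. My separate wrist-view outline check of the plate failed: the white threshold merged other surfaces, so I did not use it.
- **Other objects:** comparing pictures from before and after showed only the intended changes and shadows, so the other objects appear untouched.
- **Not checked at the end:** I did not re-measure the shakers once they were under the plate, and the final pictures were compared by program, not by eye.

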